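Serve the cream board: slide it out over the worktop's edge by its handle

TASK

The wooden paddle board with the cream jug on it lies flat on the worktop, so no hand can get under its handle. Push the low tin that stands in front of the board's right shoulder aside to the right, out of the board's way, and slide the board toward the front edge until its whole handle sticks out over the edge and its shoulders are level with the edge, the board lying square to it. Only push with the fingers and lift nothing: the jug rides along standing and untouched, the board must not run into the tin, and everything else stays where it is.

Things in the scene. Friction and masses are not known exactly. Their poses are not given: they have to be found in the camera images.
- board: Flat wooden paddle board, 12 mm thick, loose, about 0.42 kg (varies). Blade 210 mm long (its x) by 180 mm wide (its y), corners rounded at 20 mm; from the middle of its front end a flat handle, 85 mm long, 36 mm wide, round-ended, points along the board's -x, roughly toward the robot. Origin: centre of the blade's underside; shoulders at x = -105 mm, tail edge at x = +105 mm; z up.
- shoulder_left (a point): Point on the board's top face, on the left shoulder (board x = -105 mm, y = +60 mm). The shoulders are the blade's straight front edges on either side of the handle. The worktop's front edge, with which they must end level, is straight, runs along world y and lies at x = 0.25 m, its top at z = 0; beyond it there is only the gap before the robot's cart.
- shoulder_right (a point): The same on the right shoulder (board x = -105 mm, y = -60 mm).
- board_tail (a point): Point on the board's top face, in the middle of its straight tail edge, the end away from the handle (board x = +105 mm). The tail edge is straight for 70 mm to either side of it; this is the edge to push on.
- board_handle_end (a point): Point on the board's top face at the outer end of the handle (board x = -190 mm).
- jug: White cream jug with a spout and an ear handle, 111 x 83 mm, 92 mm high, loose, about 0.29 kg, standing on the front half of the board's blade. Origin: centre of its underside. It must not be touched and keeps standing on the board.
- tin: Low round food tin, diameter 86 mm, 40 mm high, loose, about 0.23 kg (the mass varies), standing on the worktop in front of the board's right shoulder (right as the robot sees it, -y), 10 to 25 mm from it and 5 to 30 mm beside the handle. Origin: centre of its underside.
- onion: Onion, 69 mm across, 74 mm high, a bystander to the left of the board. Origin: its underside.
- mug: Mug with dots, 82 mm across, 114 mm with its handle, 91 mm high, a bystander to the left of the board. Origin: centre of its underside.
- honey: Honey jar, 71 mm across, 110 mm high, a bystander to the left of the board's tail. Origin: centre of its underside.
- garlic: Garlic bulb, 56 mm, a bystander to the right of the board. Origin: its underside.
- spice: Spice jar with a dark cap, 41 mm across, 105 mm high, a bystander to the right of the board's tail. Origin: centre of its underside.
- lemon: Lemon, 71 x 53 x 51 mm, a bystander well to the right of the board. Origin: its underside.
Things that resemble listed ones, but are neither listed nor needed, are in the scene too. What is shaped like the jug but blue or purple is not meant.

How it is judged:
By the outcome, as a careful person would: the job done as asked, in the order asked, and still so for the second after the job is handed in, with the robot touching nothing.
It also fails if it takes over 70 s, if anything falls off the work surface, if the arm or the gripper's body presses on something with over 40 N, if the wrist force passes 120 N, or if a joint passes its speed limit or range.

ROBOT

A 6-joint arm with a two-finger parallel gripper is mounted at the origin on a cart in front of the work surface, level with it; the furniture and walls round the work are solid. World frame = base frame: x ahead of the robot, y to its left, z up, the work surface at z = 0. Lengths are in mm, angles in rad, forces in N, time in s.
With the tool pointing down it reaches from about 275 to 1000 mm from the base axis. Payload 8.4 kg.
Tool frame: the origin (TCP) lies on the mounting face of the last link; the fingertips stand 173 mm ahead of it and the grasp point (between the pads) lies 155 mm ahead of it; z points along the fingers, y is the line along which they close (so a half turn about z gives the same grasp; the last joint's range is limited). The gripper opens to 85 mm and grips with 20 to 120 N. Pads are 22 mm wide; open, the fingers measure 114 mm over their backs; the gripper's body (76 mm by 85 mm) begins 54 mm behind the grasp point. The pads swing forward as they close: fully open they stand 13 mm farther back than shut.
Start: joints at [-1.218, 0.353, 1.633, -0, 1.155, -0.002], TCP at [217.126, -586.077, 404.681] pointing down, gripper open.
Joint ranges: [-2.63, 2.63], [-0.92, 2.1], [0.06, 2.66], [-1.3, 4.44], [0, 2.69], [-3.02, 3.02]. Speed limits (rad/s): [2.22, 2.22, 2.79, 3.14, 3.14, 3.14].

INTERFACE

Orientations are given as [roll, pitch, yaw] about the fixed x, y, z axes, in that order (R = Rz(yaw) Ry(pitch) Rx(roll)).
In Python, from rig import r gives the robot as it stands.
- The arm moves only by the tool apply_moves, never from a script. Its argument "deltas" is a list of rows, each an object with "claw": the gripper command: -1 is fully open, 1 is shut, values between are in proportion; "delta_pos": the shift along the tool's x, y, z in cm, a list of three; "yaw": the turn about the tool's z in rad. In form: [{"claw": claw, "delta_pos": [tx, ty, tz], "yaw": yaw}, ...]. A call has 1 to 8 rows; each row shifts and turns the commanded pose from where the row before left it, along the tool's axes as they then stand; what a row does not reach is not made up. A row lasts 1/8 s, in which the tool goes at most 62.5 mm and 10.7 degrees, less where a joint would pass 70% of its speed; a pose out of reach is approached as far as the arm can. A call with a gripper value outside its range is refused whole. The fingers move at their own pace and stop on an object; "grip_force" is the grip in N (left out, the last holds). Time passes only in rows, so rows that do not move let the fingers close. It gives the time, the measured TCP pose, the force, the opening and the grip force at its end, in the units of the state.
- r.sense(): the state, without advancing time (a new reading comes with each control period).
- r.grab_frame(name): name is "side" or "top"; returns a dict with "img" (420x560x3 uint8, blue, green, red), "z_map" (420x560 float32, mm along the optical axis (not along the pixel's ray), 0 where there is no reading), "fx", "fy", "cx", "cy" (pixels), "eye" and "rotation" of the camera in the world. Camera axes: x right, y up, looking along -z (the intrinsics and any distortion apply to the point x, -y, -z); pixel columns grow to the right and rows downward; lengths in mm; the calibration is good to about 2 mm. A picture is of the moment at which its call begins.
- r.sign_off(): hands the job in; it is judged then, once.
The state is a dict: "clock": time; "qpos": joint angles; "qvel": joint speeds; "joint_efforts": joint torques, N m; "eef_pos": TCP position; "tcp_rot": TCP orientation; "contact_force": force on the tool from outside, world axes, zero at the start; "wrist_torque": the same for the moment, N m; "opening": opening from 0.0 (shut) to 1.0 (fully open); "grasp_force": force on a finger pad.
Only numpy, scipy, OpenCV 4.12 (cv2) and the standard library are available. Lean on these libraries where they do the work, as an engineer would, in place of code of your own. Each camera call takes 0.05 s, during which the arm holds its last target. There are 200 camera calls.

## Working session

There is one attempt and no reset: what is moved stays moved. The work goes in short steps, Python scripts to look and compute and a tool call to move; the robot and the scene stay as the last step left them, time stands still between calls to the robot, and variables do not carry over. Pictures are saved under pics/ and viewed, at most 10 in all, crops included, and the job is handed in when it is done.

Besides the shell and the picture viewer there is one more tool, called after ">>>" by a JSON object that holds its "method" and its "body", one argument or row to a line. apply_moves: Moves the arm, as the interface text tells. Its arguments: {"type":"object","properties":{"deltas":{"type":"array"},"grip_force":{"type":"number"}},"required":["deltas"]}

```bash
mkdir -p pics; ls
python3 - <<'E'
from rig import r
import cv2,numpy as np
for n in("top","side"):
    f=r.grab_frame(n); cv2.imwrite(f"pics/{n}0.png",f["img"]); np.save(f"{n}0.npy",f,allow_pickle=True)
    print(n,f["fx"],f["fy"],f["cx"],f["cy"],f["eye"],np.round(f["rotation"],4).tolist(),[k for k in f])
print(r.sense())
E
```

```text
pics
top 391.066376656761 391.066376656761 278.9154663449269 214.8842014818516 [ 457.33916346 -201.03051978 1024.70254704] [0.0562, 0.0351, -1.5673] ['img', 'z_map', 'fx', 'fy', 'cx', 'cy', 'eye', 'rotation']
side 467.24099294909644 467.24099294909644 277.9388916755892 213.53593164363932 [ 698.05741219  516.21657975 1135.35336196] [0.5804, 0.0156, 2.873] ['img', 'z_map', 'fx', 'fy', 'cx', 'cy', 'eye', 'rotation']
{'clock': 0.1, 'qpos': array([-1.21841018e+00,  3.53597332e-01,  1.63403497e+00, -9.63834748e-06,
        1.15518782e+00, -2.44979899e-03]), 'qvel': array([-5.97354375e-04, -1.88180177e-03, -2.40864788e-03, -4.59069213e-05,
       -1.77130807e-03, -1.34786227e-03]), 'joint_efforts': array([ 7.35545345e-04, -6.06355762e+01, -3.42818749e+01, -8.59398006e-05,
        3.84074214e-03, -1.66570135e-05]), 'eef_pos': array([ 217.04932285, -585.89129171,  404.03570631]), 'tcp_rot': array([-3.14036516e+00,  5.80597329e-06,  3.54839850e-01]), 'contact_force': array([0.91681532, 0.49709893, 0.8823645 ]), 'wrist_torque': array([-0.05583694, -0.01465896, -0.04383367]), 'grasp_force': 0.0, 'opening': 1.0002439322891208}
```

View pics/top0.png

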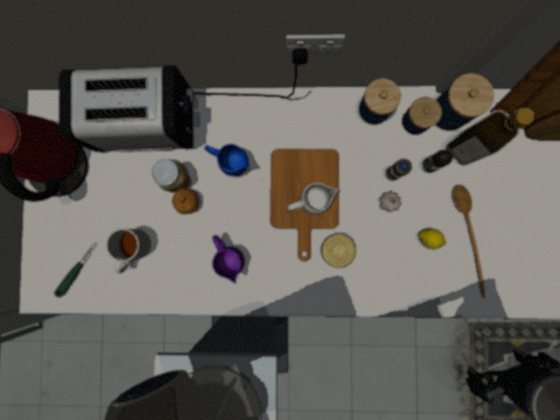

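View pics/side0.png

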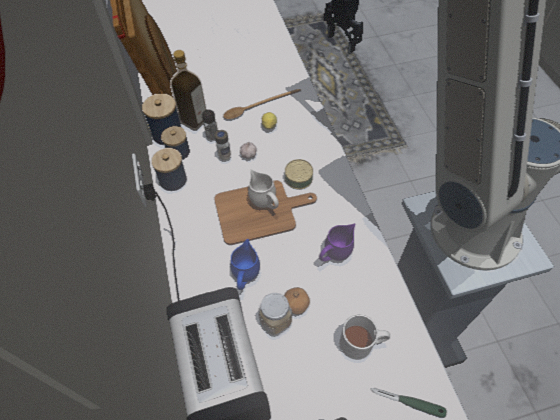

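The top view shows the board blade at about (305,189), handle end (304,260), jug (318,198), tin (338,250) and the front edge near row 317. The side view shows the same, with the purple jug left of the handle.

```bash
cat > h.py <<'E'
import numpy as np,cv2
from scipy.spatial.transform import Rotation as R
def ray(f,uv):
    uv=np.atleast_2d(np.asarray(uv,float))
    c=np.c_[(uv[:,0]-f["cx"])/f["fx"],-(uv[:,1]-f["cy"])/f["fy"],-np.ones(len(uv))]
    return R.from_euler('xyz',f["rotation"]).apply(c)
def onz(f,uv,z):
    d=ray(f,uv); e=np.asarray(f["eye"]); return e+d*((z-e[2])/d[:,2])[:,None]
def proj(f,P):
    c=R.from_euler('xyz',f["rotation"]).inv().apply(np.atleast_2d(P)-f["eye"])
    return np.c_[f["cx"]-f["fx"]*c[:,0]/c[:,2],f["cy"]+f["fy"]*c[:,1]/c[:,2]]
def cloud(f):
    v,u=np.indices(f["z_map"].shape); d=ray(f,np.c_[u.ravel(),v.ravel()])
    return (np.asarray(f["eye"])+d*f["z_map"].ravel()[:,None]).reshape(*f["z_map"].shape,3)
def wood(f,near):
    hsv=cv2.cvtColor(f["img"],cv2.COLOR_BGR2HSV)
    m=cv2.inRange(hsv,(4,90,50),(20,255,255))
    n,l,s,c=cv2.connectedComponentsWithStats(m)
    i=l[near[1],near[0]]
    return (l==i) if i else None
def board(f,near,z=12):
    """blade side/tail lines from mask boundary cast on plane z -> pose (centre x,y, yaw)"""
    m=wood(f,near).astype(np.uint8)
    m=cv2.morphologyEx(m,cv2.MORPH_CLOSE,np.ones((3,3)))
    c=max(cv2.findContours(m,cv2.RETR_EXTERNAL,cv2.CHAIN_APPROX_NONE)[0],key=cv2.contourArea)[:,0]
    return onz(f,c,z),m
E
python3 - <<'E'
from h import *
for n,near in(("top",(290,180)),("side",(240,205))):
    f=np.load(n+"0.npy",allow_pickle=True).item()
    P,m=board(f,near); C=cloud(f)
    print(n,m.sum(),P.min(0),P.max(0))
    Z=C[...,2]; print("board z",np.median(Z[m>0]))
    w=(C[...,0]>300)&(C[...,0]<420)&(C[...,1]<-200)&(C[...,1]>-400)&(abs(Z)<8);print("top z",np.median(Z[w]))
    tail=P[P[:,0]>P[:,0].max()-8]
    for s in range(0,len(P),4): pass
    np.save(n+"P.npy",P)
    # side profiles: left/right boundary by x
    for x in np.arange(P[:,0].min(),P[:,0].max(),10):
        q=P[abs(P[:,0]-x)<4]
        if len(q):print(int(x),q[:,1].min().round(1),q[:,1].max().round(1),end=' | ')
    print()
    for y in range(-360,-100,15):
        q=P[abs(P[:,1]-y)<4]
        if len(q):print(y,q[:,0].min().round(1),q[:,0].max().round(1),end=' | ')
    print()
    # objects by height near board
    for nm,lo,hi,box in(("tin",25,60,(270,420,-380,-240)),("jug",60,130,(350,600,-380,-150))):
        k=(Z>lo)&(Z<hi)&(C[...,0]>box[0])&(C[...,0]<box[1])&(C[...,1]>box[2])&(C[...,1]<box[3])
        q=C[k]; print(nm,len(q),q.min(0).round(),q.max(0).round(),np.median(q,0).round(1))
    v,u=np.nonzero((abs(Z)<6)); 
    q=C[(abs(Z)<6)];print("edge min x",np.percentile(q[:,0],[0.1,0.5,1]))
E
```

```text
top 4694 [ 398.01759748 -318.62371798   12.        ] [ 687.11863122 -143.94100791   12.        ]
board z 11.858398496736527
top z -0.32013974690710256
398 -237.9 -222.5 | 408 -245.7 -214.8 | 418 -245.7 -214.8 | 428 -245.7 -214.8 | 438 -245.7 -214.8 | 448 -245.7 -214.8 | 458 -245.7 -214.8 | 468 -245.7 -214.8 | 478 -299.7 -209.6 | 488 -315.2 -147.4 | 498 -317.8 -144.7 | 508 -317.9 -144.7 | 518 -317.9 -144.6 | 528 -317.9 -144.6 | 538 -318.0 -144.6 | 548 -318.0 -144.5 | 558 -318.1 -144.5 | 568 -318.1 -144.4 | 578 -225.1 -144.4 | 588 -318.2 -144.3 | 598 -318.3 -144.3 | 608 -318.3 -144.2 | 618 -318.4 -144.2 | 628 -318.4 -144.1 | 638 -318.5 -144.1 | 648 -318.5 -144.0 | 658 -318.6 -144.0 | 668 -318.6 -143.9 | 678 -316.1 -146.5 | 
-315 488.3 681.2 | -300 480.5 686.5 | -285 480.5 683.9 | -270 483.0 686.6 | -255 480.4 686.7 | -240 400.6 686.8 | -225 398.0 686.8 | -210 477.7 686.9 | -195 482.8 687.0 | -180 482.8 687.0 | -165 482.8 687.1 | -150 485.3 681.9 | 
tin 413 [ 383. -357.   30.] [ 420. -272.   44.] [ 404.9 -314.4   36.7]
jug 384 [ 514. -305.   60.] [ 590. -185.  105.] [ 537.9 -242.8   93.
[... 513 characters left out ...]
20.1 -142.2 | 558 -223.3 -141.3 | 568 -226.5 -140.5 | 578 -233.0 -140.4 | 588 -313.8 -140.3 | 598 -315.5 -140.3 | 608 -315.2 -141.8 | 618 -314.9 -141.7 | 628 -313.7 -144.8 | 638 -315.4 -140.8 | 648 -315.9 -141.5 | 658 -314.8 -141.4 | 668 -314.5 -142.9 | 678 -312.5 -145.2 | 
-315 491.0 678.3 | -300 482.5 683.9 | -285 482.6 683.9 | -270 481.9 684.5 | -255 482.0 684.5 | -240 401.6 684.4 | -225 398.1 684.4 | -210 409.2 684.3 | -195 483.6 685.0 | -180 482.9 684.9 | -165 482.2 684.9 | -150 485.1 684.8 | 
tin 249 [ 380. -357.   27.] [ 420. -272.   44.] [ 404.6 -313.8   36.6]
jug 567 [ 516. -305.   60.] [ 591. -185.  104.] [ 551.7 -237.    84.8]
edge min x [-143.26318155 -127.63561994 -102.27135355]
```

Run:
```python
from h import *
A=[]
for n in("top","side"):
    f=np.load(n+"0.npy",allow_pickle=True).item(); C=cloud(f); A.append(C.reshape(-1,3))
P=np.vstack(A); P=P[(P[:,0]>255)&(P[:,0]<780)&(P[:,1]>-620)&(P[:,1]<120)&(P[:,2]>16)&(P[:,2]<200)]
g=np.zeros((600,800),np.uint8); g[((P[:,0]-230)).astype(int),(P[:,1]+650).astype(int)]=255
g=cv2.morphologyEx(g,cv2.MORPH_CLOSE,np.ones((9,9)))
n,l,s,c=cv2.connectedComponentsWithStats(g)
for i in range(1,n):
    if s[i,4]>150:
        k=l[(P[:,0]-230).astype(int),(P[:,1]+650).astype(int)]==i; q=P[k]
        print("x",q[:,0].min().round(),q[:,0].max().round(),"y",q[:,1].min().round(),q[:,1].max().round(),"z",np.percentile(q[:,2],98).round())
# front edge in top image: white->dark along columns
f=np.load("top0.npy",allow_pickle=True).item(); G=cv2.cvtColor(f["img"],cv2.COLOR_BGR2GRAY).astype(float)
for u in(60,120,150,200,240,400,440):
    v=300+np.argmin(np.diff(G[300:335,u])); print(u,v,onz(f,(u,v+.5),0)[0].round(1))
```

```text
x 347.0 464.0 y -80.0 1.0 z 90.0
x 380.0 467.0 y -360.0 -267.0 z 42.0
x 428.0 481.0 y -582.0 -514.0 z 52.0
x 505.0 597.0 y -310.0 -185.0 z 101.0
x 515.0 651.0 y 43.0 120.0 z 112.0
x 522.0 577.0 y -472.0 -419.0 z 50.0
x 604.0 645.0 y -480.0 -435.0 z 109.0
x 612.0 690.0 y -96.0 22.0 z 90.0
x 624.0 667.0 y -574.0 -529.0 z 108.0
x 656.0 720.0 y -620.0 -593.0 z 193.0
x 687.0 780.0 y 42.0 120.0 z 182.0
x 723.0 780.0 y -620.0 -480.0 z 135.0
x 752.0 780.0 y -454.0 -373.0 z 105.0
60 312 [255.8 412.8   0. ]
120 313 [254.8 251.9   0. ]
150 313 [255.6 172.1   0. ]
200 314 [254.4  40.1   0. ]
240 315 [253.  -64.6   0. ]
400 310 [ 269.9 -476.2    0. ]
440 314 [ 260.9 -577.1    0. ]
```

>>> {"method": "apply_moves", "body": {
  "deltas": [
    {"claw": 0, "delta_pos": [0, 0, 0], "yaw": 0.174},
    {"claw": 0, "delta_pos": [0, 0, 0], "yaw": 0.174},
    {"claw": 0, "delta_pos": [0, 0, 0], "yaw": 0.174},
    {"claw": 0, "delta_pos": [0, 0, 0], "yaw": 0.174},
    {"claw": 0, "delta_pos": [0, 0, 0], "yaw": 0.174},
    {"claw": 0, "delta_pos": [0, 0, 0], "yaw": 0.174},
    {"claw": 0, "delta_pos": [0, 0, 0], "yaw": 0.172},
    {"claw": 0, "delta_pos": [0, 0, 0], "yaw": 0}
  ]
}}

```text
clock: 1.1
eef_pos: [217.1, -586.0, 404.3]
tcp_rot: [-3.141, 0.001, -0.86]
contact_force: [0.4, -0.6, 0.2]
opening: 0.497
grasp_force: 0.0
```

>>> {"method": "apply_moves", "body": {
  "deltas": [
    {"claw": 0, "delta_pos": [0, 0, 0], "yaw": -0.18},
    {"claw": 0, "delta_pos": [0, 0, 0], "yaw": -0.18},
    {"claw": 0, "delta_pos": [0, 0, 0], "yaw": -0.18},
    {"claw": 0, "delta_pos": [0, 0, 0], "yaw": -0.18},
    {"claw": 0, "delta_pos": [0, 0, 0], "yaw": -0.18},
    {"claw": 0, "delta_pos": [0, 0, 0], "yaw": -0.18},
    {"claw": 0, "delta_pos": [0, 0, 0], "yaw": -0.18},
    {"claw": 0, "delta_pos": [0, 0, 0], "yaw": -0.18}
  ]
}}

```text
clock: 2.1
eef_pos: [217.1, -586.0, 404.5]
tcp_rot: [-3.141, -0.0, 0.59]
contact_force: [0.5, 0.2, -0.4]
opening: 0.503
grasp_force: 0.0
```

>>> {"method": "apply_moves", "body": {
  "deltas": [
    {"claw": 0, "delta_pos": [0, 0, 0], "yaw": -0.18},
    {"claw": 0, "delta_pos": [0, 0, 0], "yaw": -0.18},
    {"claw": 0, "delta_pos": [0, 0, 0], "yaw": -0.18},
    {"claw": 0, "delta_pos": [0, 0, 0], "yaw": -0.18},
    {"claw": 0, "delta_pos": [0, 0, 0], "yaw": -0.18},
    {"claw": 0, "delta_pos": [0, 0, 0], "yaw": -0.09},
    {"claw": 0, "delta_pos": [0, 0, 0], "yaw": 0}
  ]
}}

```text
clock: 2.98
eef_pos: [217.1, -586.0, 404.5]
tcp_rot: [-3.141, -0.0, 1.572]
contact_force: [0.0, 0.0, -0.0]
opening: 0.499
grasp_force: 0.0
```

>>> {"method": "apply_moves", "body": {
  "deltas": [
    {"claw": 0, "delta_pos": [5.0, 2.9, 0], "yaw": 0},
    {"claw": 0, "delta_pos": [5.0, 2.9, 0], "yaw": 0},
    {"claw": 0, "delta_pos": [5.0, 2.9, 0], "yaw": 0},
    {"claw": 0, "delta_pos": [5.0, 2.9, 0], "yaw": 0},
    {"claw": 0, "delta_pos": [5.0, 2.9, 0], "yaw": 0},
    {"claw": 0, "delta_pos": [5.0, 2.9, 0], "yaw": 0},
    {"claw": 0, "delta_pos": [4.8, 3.1, 0], "yaw": 0},
    {"claw": 0, "delta_pos": [0, 0, 4], "yaw": 0}
  ]
}}

```text
clock: 3.98
eef_pos: [425.6, -236.2, 366.7]
tcp_rot: [3.135, 0.003, 1.573]
contact_force: [-0.1, -0.1, 0.1]
opening: 0.501
grasp_force: 0.0
```

>>> {"method": "apply_moves", "body": {
  "deltas": [
    {"claw": 0, "delta_pos": [0, 0, 5], "yaw": 0},
    {"claw": 0, "delta_pos": [0, 0, 5], "yaw": 0},
    {"claw": 0, "delta_pos": [0, 0, 3], "yaw": 0},
    {"claw": 0, "delta_pos": [0, 0, 0], "yaw": 0},
    {"claw": 0, "delta_pos": [0, 0, 0], "yaw": 0}
  ]
}}

```text
clock: 4.6
eef_pos: [423.3, -238.8, 235.7]
tcp_rot: [3.141, 0.001, 1.569]
contact_force: [0.1, 0.4, -0.3]
opening: 0.502
grasp_force: 0.0
```

Run:
```python
from rig import r
from h import *
f=r.grab_frame("side"); cv2.imwrite("pics/s1.png",cv2.resize(f["img"][80:300,180:460],None,fx=2.8,fy=2.7)); print(r.sense()["eef_pos"])
```

```text
[ 423.46257783 -238.87482833  236.04940188]
```

View pics/s1.png

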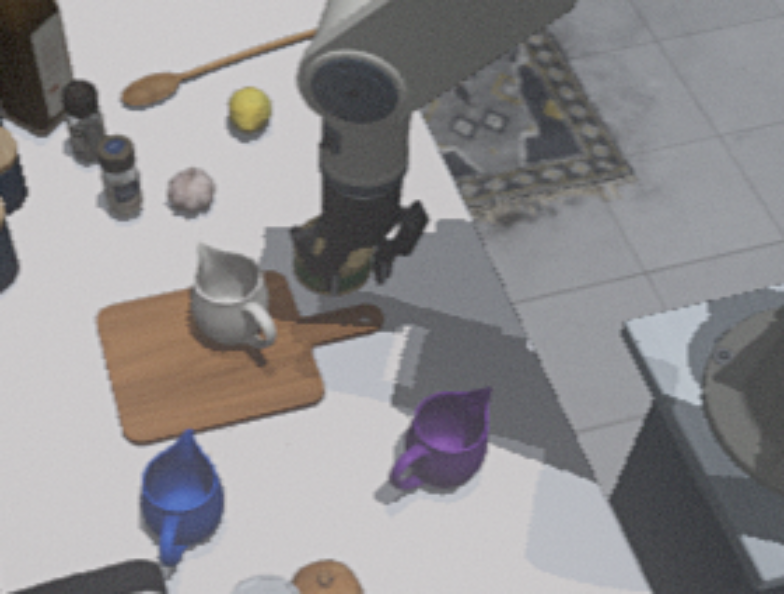

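The gripper sits half open above the handle, fingers beside the tin (at about (340,270) and (385,270) in the crop) and clear of the jug. Next I lower it and push right.

>>> {"method": "apply_moves", "body": {
  "deltas": [
    {"claw": 0, "delta_pos": [0, 0, 2.4], "yaw": 0},
    {"claw": 0, "delta_pos": [0, 0, 2], "yaw": 0},
    {"claw": 0, "delta_pos": [0, 0, 0], "yaw": 0},
    {"claw": 0, "delta_pos": [-0.5, 0, 0], "yaw": 0},
    {"claw": 0, "delta_pos": [-0.5, 0, 0], "yaw": 0},
    {"claw": 0, "delta_pos": [-0.5, 0, 0], "yaw": 0},
    {"claw": 0, "delta_pos": [-0.5, 0, 0], "yaw": 0},
    {"claw": 0, "delta_pos": [-0.5, 0, 0], "yaw": 0}
  ]
}}

```text
clock: 5.65
eef_pos: [422.8, -263.9, 190.7]
tcp_rot: [3.142, 0.0, 1.569]
contact_force: [0.6, 1.2, 0.3]
opening: 0.499
grasp_force: 0.0
```

>>> {"method": "apply_moves", "body": {
  "deltas": [
    {"claw": 0, "delta_pos": [-0.5, 0, 0], "yaw": 0},
    {"claw": 0, "delta_pos": [-0.5, 0, 0], "yaw": 0},
    {"claw": 0, "delta_pos": [-0.5, 0, 0], "yaw": 0},
    {"claw": 0, "delta_pos": [-0.7, 0, 0], "yaw": 0},
    {"claw": 0, "delta_pos": [-0.8, 0, 0], "yaw": 0},
    {"claw": 0, "delta_pos": [-0.8, 0, 0], "yaw": 0},
    {"claw": 0, "delta_pos": [-0.8, 0, 0], "yaw": 0},
    {"claw": 0, "delta_pos": [-0.8, 0, 0], "yaw": 0}
  ]
}}

```text
clock: 6.65
eef_pos: [422.6, -318.1, 190.7]
tcp_rot: [-3.142, -0.0, 1.569]
contact_force: [0.3, 1.7, -0.4]
opening: 0.499
grasp_force: 0.6
```

>>> {"method": "apply_moves", "body": {
  "deltas": [
    {"claw": 0, "delta_pos": [-0.8, 0, 0], "yaw": 0},
    {"claw": 0, "delta_pos": [-0.8, 0, 0], "yaw": 0},
    {"claw": 0, "delta_pos": [-0.7, 0, 0], "yaw": 0},
    {"claw": 0, "delta_pos": [-0.5, 0, 0], "yaw": 0},
    {"claw": 0, "delta_pos": [-0.4, 0, 0], "yaw": 0},
    {"claw": 0, "delta_pos": [-0.3, 0, 0], "yaw": 0},
    {"claw": 0, "delta_pos": [-0.2, 0, 0], "yaw": 0},
    {"claw": 0, "delta_pos": [0, 0, 0], "yaw": 0}
  ]
}}

```text
clock: 7.65
eef_pos: [422.6, -354.6, 190.7]
tcp_rot: [3.141, 0.0, 1.569]
contact_force: [-0.2, 0.4, 0.1]
opening: 0.502
grasp_force: 0.0
```

>>> {"method": "apply_moves", "body": {
  "deltas": [
    {"claw": 0, "delta_pos": [1, 0, 0], "yaw": 0},
    {"claw": 0, "delta_pos": [2, 0, 0], "yaw": 0},
    {"claw": 0, "delta_pos": [0, 0, -4], "yaw": 0},
    {"claw": 0, "delta_pos": [0, 0, -6], "yaw": 0},
    {"claw": 0, "delta_pos": [0, 0, -6], "yaw": 0},
    {"claw": 0, "delta_pos": [0, 0, -3], "yaw": 0},
    {"claw": -1, "delta_pos": [0, 0, 0], "yaw": 0.17},
    {"claw": -1, "delta_pos": [0, 0, 0], "yaw": 0.18}
  ]
}}

```text
clock: 8.65
eef_pos: [422.5, -323.0, 381.1]
tcp_rot: [3.141, 0.0, 1.214]
contact_force: [0.1, 0.2, -0.4]
opening: 0.898
grasp_force: 0.0
```

>>> {"method": "apply_moves", "body": {
  "deltas": [
    {"claw": -1, "delta_pos": [0, 0, 0], "yaw": 0.18},
    {"claw": -1, "delta_pos": [0, 0, 0], "yaw": 0.18},
    {"claw": -1, "delta_pos": [0, 0, 0], "yaw": 0.18},
    {"claw": -1, "delta_pos": [0, 0, 0], "yaw": 0.18},
    {"claw": -1, "delta_pos": [0, 0, 0], "yaw": 0.18},
    {"claw": -1, "delta_pos": [0, 0, 0], "yaw": 0.18},
    {"claw": -1, "delta_pos": [0, 0, 0], "yaw": 0.14},
    {"claw": -1, "delta_pos": [0, 0, 0], "yaw": 0}
  ]
}}

```text
clock: 9.65
eef_pos: [422.6, -323.2, 380.4]
tcp_rot: [-3.141, 0.0, 0.001]
contact_force: [0.2, -0.4, 0.6]
opening: 1.001
grasp_force: 0.0
```

Run:
```python
from rig import r
from h import *
f=r.grab_frame("side"); cv2.imwrite("pics/s2.png",f["img"]); s=r.sense();print(s["eef_pos"],s["tcp_rot"],s["qpos"])
```

```text
[ 422.58690107 -323.45176173  380.48664667] [-3.14124992e+00  3.46976393e-04  2.58109242e-03] [-6.56127397e-01  2.35479804e-01  1.85596676e+00  6.75803591e-05
  1.05063025e+00  9.12054294e-01]
```

View pics/s2.png

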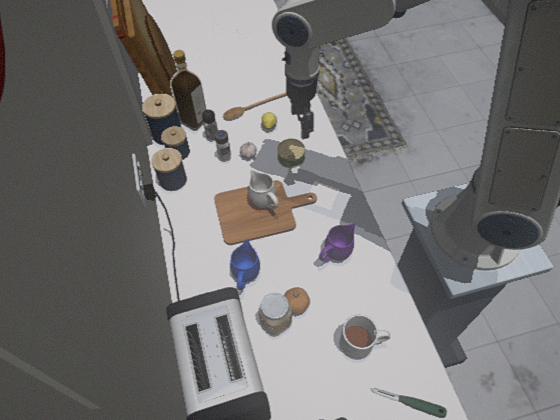

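The tin now stands at (291,152), well right of the board. Everything else is unmoved, so I go behind the tail.

>>> {"method": "apply_moves", "body": {
  "deltas": [
    {"claw": -1, "delta_pos": [5, -1.6, 0], "yaw": 0},
    {"claw": -1, "delta_pos": [5, -1.6, 0], "yaw": 0},
    {"claw": -1, "delta_pos": [5, -1.6, 0], "yaw": 0},
    {"claw": -1, "delta_pos": [5, -1.6, 0], "yaw": 0},
    {"claw": -1, "delta_pos": [5, -1.6, 0], "yaw": 0},
    {"claw": -1, "delta_pos": [4.3, -1.3, 0], "yaw": 0},
    {"claw": -1, "delta_pos": [0, 0, 0], "yaw": 0},
    {"claw": -1, "delta_pos": [0, 0, 4], "yaw": 0}
  ]
}}

```text
clock: 10.7
eef_pos: [716.6, -231.6, 343.3]
tcp_rot: [3.14, -0.005, 0.002]
contact_force: [-0.2, -0.3, -0.5]
opening: 0.999
grasp_force: 0.0
```

>>> {"method": "apply_moves", "body": {
  "deltas": [
    {"claw": -1, "delta_pos": [0, 0, 5], "yaw": 0},
    {"claw": -1, "delta_pos": [0, 0, 5], "yaw": 0},
    {"claw": -1, "delta_pos": [0, 0, 4], "yaw": 0},
    {"claw": -1, "delta_pos": [0, 0, 1.5], "yaw": 0},
    {"claw": -1, "delta_pos": [0, 0, 0], "yaw": 0},
    {"claw": -1, "delta_pos": [0, 0, 0], "yaw": 0}
  ]
}}

```text
clock: 11.45
eef_pos: [716.5, -232.2, 187.9]
tcp_rot: [3.141, -0.003, -0.001]
contact_force: [0.5, 0.7, 0.5]
opening: 0.998
grasp_force: 0.0
```

Run:
```python
from rig import r
from h import *
f=r.grab_frame("side"); cv2.imwrite("pics/s3.png",cv2.resize(f["img"][100:300,130:400],None,fx=2.9,fy=2.9)); s=r.sense();print(s["eef_pos"],s["tcp_rot"])
C=cloud(f);k=(C[...,0]>690)&(C[...,0]<760)&(C[...,1]>-300)&(C[...,1]<-160)&(C[...,2]<90)
q=C[k]
D=q[(cv2.cvtColor(f["img"],cv2.COLOR_BGR2GRAY)[k]<60)]
for y in range(-300,-160,8):
    w=D[(abs(D[:,1]-y)<4)]
    if len(w):print(y,len(w),np.percentile(w[:,2],[0,5,50]).round(),w[:,0].min().round(),w[:,0].max().round())
```

```text
[ 716.54987594 -232.17525214  188.03648347] [ 3.14057363e+00 -3.06158909e-03 -9.02017465e-04]
-180 1 [41. 41. 41.] 712.0 712.0
```

View pics/s3.png

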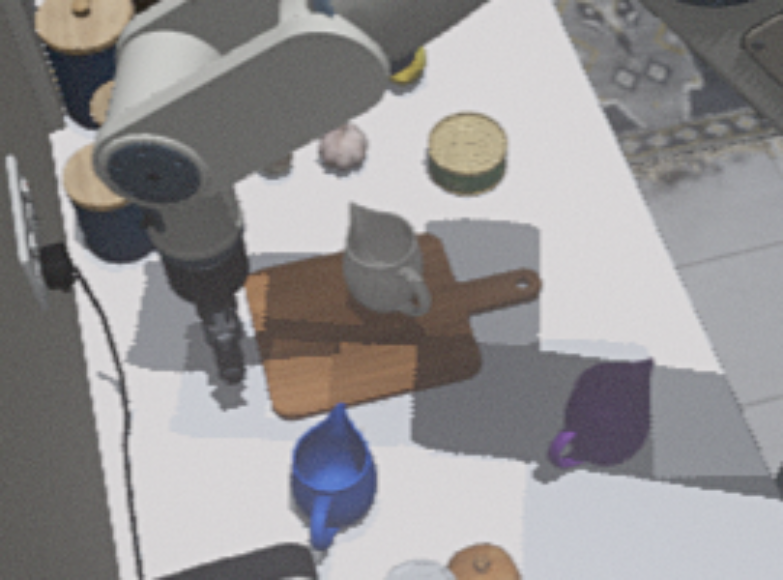

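The left finger tip is at about (234,382) in the crop, behind the tail and above the worktop. I work out its height.

Run:
```python
from h import *
f=np.load("side0.npy",allow_pickle=True).item()
d=ray(f,[(130+234/2.9,100+382/2.9)])[0]; e=np.array(f["eye"])
for y in(-174,-180,-188): print(y,e+d*(y-e[1])/d[1])
for x in(705,716): print(x,e+d*(x-e[0])/d[0])
```

```text
-174 [ 716.93009662 -174.           40.39204314]
-180 [ 717.09415543 -180.           30.87362804]
-188 [ 717.3129005  -188.           18.18240791]
705 [705.         262.31050571 732.55612723]
716 [ 716.         -139.98427147   94.35468047]
```

>>> {"method": "apply_moves", "body": {
  "deltas": [
    {"claw": -1, "delta_pos": [0, 0, 1.0], "yaw": 0},
    {"claw": -1, "delta_pos": [0, 0, 0.4], "yaw": 0},
    {"claw": -1, "delta_pos": [0, 0, 0.2], "yaw": 0},
    {"claw": -1, "delta_pos": [0, 0, 0], "yaw": 0}
  ]
}}

```text
clock: 12.0
eef_pos: [715.7, -231.8, 169.4]
tcp_rot: [-3.141, 0.0, -0.001]
contact_force: [0.2, 1.0, 0.5]
opening: 1.001
grasp_force: 0.0
```

>>> {"method": "apply_moves", "body": {
  "deltas": [
    {"claw": -1, "delta_pos": [0, 0, 0.3], "yaw": 0},
    {"claw": -1, "delta_pos": [0, 0, 0.2], "yaw": 0},
    {"claw": -1, "delta_pos": [0, 0, 0.1], "yaw": 0},
    {"claw": -1, "delta_pos": [0, 0, 0], "yaw": 0}
  ]
}}

```text
clock: 12.5
eef_pos: [715.7, -231.9, 163.6]
tcp_rot: [-3.142, 0.0, -0.001]
contact_force: [-0.1, 0.4, -0.7]
opening: 1.002
grasp_force: 0.0
```

>>> {"method": "apply_moves", "body": {
  "deltas": [
    {"claw": -1, "delta_pos": [-0.5, 0, 0], "yaw": 0},
    {"claw": -1, "delta_pos": [-0.4, 0, 0], "yaw": 0},
    {"claw": -1, "delta_pos": [-0.2, 0, 0], "yaw": 0},
    {"claw": -1, "delta_pos": [-0.2, 0, 0], "yaw": 0}
  ]
}}

```text
clock: 13.0
eef_pos: [702.6, -231.9, 163.8]
tcp_rot: [3.142, -0.0, -0.001]
contact_force: [-0.3, 0.2, 0.0]
opening: 1.001
grasp_force: 0.0
```

>>> {"method": "apply_moves", "body": {
  "deltas": [
    {"claw": -1, "delta_pos": [-0.2, 0, 0], "yaw": 0},
    {"claw": -1, "delta_pos": [-0.2, 0, 0], "yaw": 0}
  ]
}}

```text
clock: 13.25
eef_pos: [699.0, -231.8, 163.8]
tcp_rot: [3.142, -0.001, -0.001]
contact_force: [2.3, 1.6, -0.9]
opening: 0.999
grasp_force: 1.2
```

>>> {"method": "apply_moves", "body": {
  "deltas": [
    {"claw": -1, "delta_pos": [-0.2, 0, 0], "yaw": 0},
    {"claw": -1, "delta_pos": [-0.2, 0, 0], "yaw": 0}
  ]
}}

```text
clock: 13.5
eef_pos: [694.9, -231.8, 163.8]
tcp_rot: [3.141, -0.001, -0.001]
contact_force: [2.8, -0.3, -1.2]
opening: 1.004
grasp_force: 1.4
```

>>> {"method": "apply_moves", "body": {
  "deltas": [
    {"claw": -1, "delta_pos": [-0.2, 0, 0], "yaw": 0},
    {"claw": -1, "delta_pos": [-0.2, 0, 0], "yaw": 0}
  ]
}}

```text
clock: 13.75
eef_pos: [690.8, -231.8, 163.8]
tcp_rot: [3.141, -0.0, -0.001]
contact_force: [3.2, -0.6, -1.2]
opening: 1.005
grasp_force: 1.5
```

>>> {"method": "apply_moves", "body": {
  "deltas": [
    {"claw": -1, "delta_pos": [-0.3, 0, 0], "yaw": 0},
    {"claw": -1, "delta_pos": [-0.4, 0, 0], "yaw": 0},
    {"claw": -1, "delta_pos": [-0.5, 0, 0], "yaw": 0},
    {"claw": -1, "delta_pos": [-0.6, 0, 0], "yaw": 0},
    {"claw": -1, "delta_pos": [-0.6, 0, 0], "yaw": 0},
    {"claw": -1, "delta_pos": [-0.6, 0, 0], "yaw": 0},
    {"claw": -1, "delta_pos": [-0.6, 0, 0], "yaw": 0},
    {"claw": -1, "delta_pos": [-0.6, 0, 0], "yaw": 0}
  ]
}}

```text
clock: 14.75
eef_pos: [648.4, -231.8, 163.7]
tcp_rot: [3.142, -0.0, -0.001]
contact_force: [3.5, -0.7, 0.2]
opening: 0.999
grasp_force: 1.8
```

>>> {"method": "apply_moves", "body": {
  "deltas": [
    {"claw": -1, "delta_pos": [-0.6, 0, 0], "yaw": 0},
    {"claw": -1, "delta_pos": [-0.6, 0, 0], "yaw": 0},
    {"claw": -1, "delta_pos": [-0.6, 0, 0], "yaw": 0},
    {"claw": -1, "delta_pos": [-0.6, 0, 0], "yaw": 0},
    {"claw": -1, "delta_pos": [-0.6, 0, 0], "yaw": 0},
    {"claw": -1, "delta_pos": [-0.6, 0, 0], "yaw": 0},
    {"claw": -1, "delta_pos": [-0.6, 0, 0], "yaw": 0},
    {"claw": -1, "delta_pos": [-0.6, 0, 0], "yaw": 0}
  ]
}}

```text
clock: 15.75
eef_pos: [600.4, -231.7, 163.7]
tcp_rot: [3.142, -0.0, -0.001]
contact_force: [3.7, -0.2, 0.7]
opening: 0.998
grasp_force: 1.9
```

>>> {"method": "apply_moves", "body": {
  "deltas": [
    {"claw": -1, "delta_pos": [-0.6, 0, 0], "yaw": 0},
    {"claw": -1, "delta_pos": [-0.6, 0, 0], "yaw": 0},
    {"claw": -1, "delta_pos": [-0.6, 0, 0], "yaw": 0},
    {"claw": -1, "delta_pos": [-0.6, 0, 0], "yaw": 0},
    {"claw": -1, "delta_pos": [-0.6, 0, 0], "yaw": 0},
    {"claw": -1, "delta_pos": [-0.6, 0, 0], "yaw": 0},
    {"claw": -1, "delta_pos": [-0.6, 0, 0], "yaw": 0},
    {"claw": -1, "delta_pos": [-0.6, 0, 0], "yaw": 0}
  ]
}}

```text
clock: 16.75
eef_pos: [552.4, -231.6, 163.7]
tcp_rot: [3.142, -0.0, -0.001]
contact_force: [4.0, -0.3, 1.5]
opening: 1.002
grasp_force: 2.0
```

>>> {"method": "apply_moves", "body": {
  "deltas": [
    {"claw": -1, "delta_pos": [-0.6, 0, 0], "yaw": 0},
    {"claw": -1, "delta_pos": [-0.6, 0, 0], "yaw": 0},
    {"claw": -1, "delta_pos": [-0.6, 0, 0], "yaw": 0},
    {"claw": -1, "delta_pos": [-0.6, 0, 0], "yaw": 0},
    {"claw": -1, "delta_pos": [-0.5, 0, 0], "yaw": 0},
    {"claw": -1, "delta_pos": [-0.4, 0, 0], "yaw": 0},
    {"claw": -1, "delta_pos": [-0.2, 0, 0], "yaw": 0},
    {"claw": -1, "delta_pos": [0, 0, 0], "yaw": 0}
  ]
}}

```text
clock: 17.75
eef_pos: [517.5, -231.6, 163.6]
tcp_rot: [-3.141, 0.001, -0.001]
contact_force: [2.2, -0.2, 1.7]
opening: 1.004
grasp_force: 1.1
```

Run:
```python
from rig import r
from h import *
for n in("top","side"):
    f=r.grab_frame(n); np.save(n+"1.npy",f,allow_pickle=True); cv2.imwrite(f"pics/{n}4.png",f["img"])
a=cv2.imread("pics/top4.png")[140:380,180:460];b=cv2.imread("pics/side4.png")[80:320,180:460]
cv2.imwrite("pics/both4.png",cv2.resize(np.hstack([a,b]),None,fx=1.42,fy=2))
s=r.sense();print(s["eef_pos"],s["tcp_rot"])
```

```text
[ 517.47707889 -231.56112721  163.53343065] [-3.14130421e+00  9.16264490e-04 -1.21280833e-03]
```

View pics/both4.png

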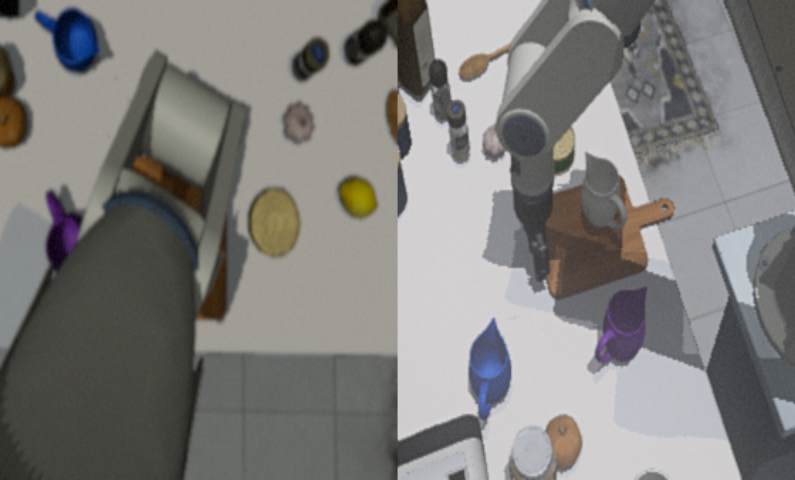

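The board has slid straight, the jug is still standing and the tin is clear to the right. I push most of the rest.

>>> {"method": "apply_moves", "body": {
  "deltas": [
    {"claw": -1, "delta_pos": [-0.3, 0, 0], "yaw": 0},
    {"claw": -1, "delta_pos": [-0.5, 0, 0], "yaw": 0},
    {"claw": -1, "delta_pos": [-0.6, 0, 0], "yaw": 0},
    {"claw": -1, "delta_pos": [-0.6, 0, 0], "yaw": 0},
    {"claw": -1, "delta_pos": [-0.6, 0, 0], "yaw": 0},
    {"claw": -1, "delta_pos": [-0.5, 0, 0], "yaw": 0},
    {"claw": -1, "delta_pos": [-0.4, 0, 0], "yaw": 0},
    {"claw": -1, "delta_pos": [-0.2, 0, 0], "yaw": 0}
  ]
}}

```text
clock: 18.85
eef_pos: [480.5, -231.6, 163.7]
tcp_rot: [-3.141, 0.0, -0.001]
contact_force: [2.7, 0.5, -1.7]
opening: 0.997
grasp_force: 1.3
```

>>> {"method": "apply_moves", "body": {
  "deltas": [
    {"claw": -1, "delta_pos": [0, 0, 0], "yaw": 0},
    {"claw": -1, "delta_pos": [1.5, 0, 0], "yaw": 0},
    {"claw": -1, "delta_pos": [3, 0, 0], "yaw": 0},
    {"claw": -1, "delta_pos": [4, 0, -3], "yaw": 0},
    {"claw": -1, "delta_pos": [3, 0, -5], "yaw": 0},
    {"claw": -1, "delta_pos": [0, 0, -6], "yaw": 0},
    {"claw": -1, "delta_pos": [0, 0, -6], "yaw": 0},
    {"claw": -1, "delta_pos": [0, 5, -2], "yaw": 0}
  ]
}}

```text
clock: 19.85
eef_pos: [597.7, -280.0, 388.7]
tcp_rot: [3.14, -0.005, 0.003]
contact_force: [1.2, -0.6, 0.1]
opening: 1.003
grasp_force: 0.0
```

>>> {"method": "apply_moves", "body": {
  "deltas": [
    {"claw": -1, "delta_pos": [0, 6, 0], "yaw": 0},
    {"claw": -1, "delta_pos": [0, 6, 0], "yaw": 0},
    {"claw": -1, "delta_pos": [0, 6, 0], "yaw": 0},
    {"claw": -1, "delta_pos": [0, 6, 0], "yaw": 0},
    {"claw": -1, "delta_pos": [0, 6, 0], "yaw": 0},
    {"claw": -1, "delta_pos": [0, 0, 0], "yaw": 0}
  ]
}}

```text
clock: 20.6
eef_pos: [594.5, -585.8, 382.3]
tcp_rot: [3.141, 0.001, -0.005]
contact_force: [-0.6, 0.7, 0.4]
opening: 0.997
grasp_force: 0.0
```

Run:
```python
from rig import r
from h import *
for n in("top","side"):
    f=r.grab_frame(n); np.save(n+"2.npy",f,allow_pickle=True); cv2.imwrite(f"pics/{n}5.png",f["img"])
a=cv2.imread("pics/top5.png")[160:380,200:480]
cv2.imwrite("pics/top5c.png",cv2.resize(a,None,fx=2.8,fy=2.7))
s=r.sense();print(s["clock"],s["eef_pos"],s["tcp_rot"])
```

```text
20.7 [ 595.520013   -582.02654344  382.74245569] [-3.14037592e+00  7.28959012e-04 -2.10717174e-03]
```

View pics/top5c.png

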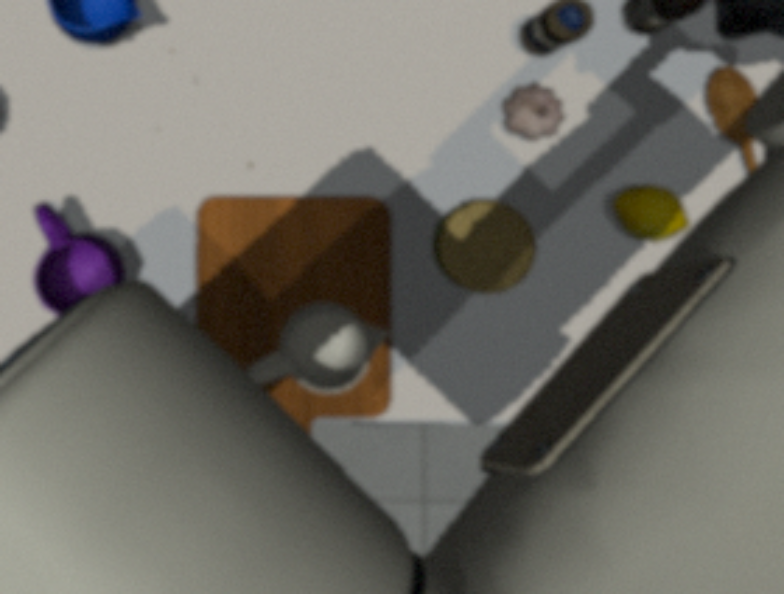

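The board lies square with its right shoulder just behind the front edge (rows 413 and 420 in the crop). The elbow hides the left side, but the jug is standing. I measure it to subpixel.

```bash
cat > m.py <<'E'
from h import *
def sub(col):  # subpixel position of strongest step
    g=np.abs(np.diff(col)); i=g.argmax(); w=g[max(i-2,0):i+3]; return (np.arange(max(i-2,0),i+3)[:len(w)]*w).sum()/w.sum()+.5
def edge(f,P0,P1,z,n=25,half=9,ch="s"):
    """sample along world segment P0-P1 (z), search +-half mm..px in rows; return world pts"""
    I=f["img"].astype(float); S=I[...,2]-I[...,0] if ch=="s" else I.sum(2)/3
    S=cv2.GaussianBlur(S,(3,3),0)
    out=[]
    for t in np.linspace(0,1,n):
        u,v=proj(f,np.r_[np.array(P0)*(1-t)+np.array(P1)*t,z])[0]
        L=np.linspace(-half,half,8*half+1)   # along image dir of world x
        p2=proj(f,np.r_[np.array(P0)*(1-t)+np.array(P1)*t+[1,0],z])[0]; d=(p2-(u,v)); d/=np.linalg.norm(d)
        line=cv2.remap(S,(u+L*d[0]).astype(np.float32)[None],(v+L*d[1]).astype(np.float32)[None],cv2.INTER_LINEAR)[0]
        g=np.abs(np.gradient(line)); i=g.argmax(); s=slice(max(i-8,0),i+9); k=(L[s]*g[s]).sum()/g[s].sum()
        out.append(np.r_[onz(f,[(u+k*d[0],v+k*d[1])],z)[0][:2],g[i]])
    return np.array(out)
def fit(q):
    a=np.polyfit(q[:,1],q[:,0],1); r=q[:,0]-np.polyval(a,q[:,1]); k=abs(r)<2.5
    a=np.polyfit(q[k,1],q[k,0],1); return a[0].round(4),np.polyval(a,-230).round(2),k.sum(),np.std(q[k,0]-np.polyval(a,q[k,1])).round(2)
E
python3 - <<'E'
from m import *
for n in("top","side"):
    f0=np.load(n+"0.npy",allow_pickle=True).item();f=np.load(n+"2.npy",allow_pickle=True).item()
    print(n,"tail0",fit(edge(f0,(687,-295),(687,-165),12)))
    print(n,"shoulder0",fit(edge(f0,(480,-205),(480,-165),12)), "right",fit(edge(f0,(480,-295),(480,-285),12)))
    print("tail",fit(edge(f,(469,-295),(469,-165),12)))
    e=edge(f,(250,-430),(250,-100),0,60,6,"i"); print("edge",fit(e[e[:,2]>3])); print(e[::5].round(1).tolist())
    e=edge(f,(259,-300),(259,-160),12,30,4); print("sh",e[::2].round(1).tolist())
E
```

```text
top tail0 (np.float64(0.0125), np.float64(686.35), np.int64(25), np.float64(0.43))
top shoulder0 (np.float64(0.0061), np.float64(481.12), np.int64(25), np.float64(0.07)) right (np.float64(0.0019), np.float64(481.16), np.int64(25), np.float64(0.04))
tail (np.float64(-0.0047), np.float64(467.92), np.int64(25), np.float64(0.36))
edge (np.float64(0.0324), np.float64(259.82), np.int64(18), np.float64(1.09))
[[256.2, -430.0, 6.8], [252.2, -402.0, 2.1], [254.2, -374.1, 4.2], [255.7, -346.1, 5.1], [255.3, -318.1, 5.1], [260.6, -290.2, 4.0], [259.3, -262.2, 3.8], [254.0, -234.2, 1.0], [253.7, -206.3, 0.7], [259.2, -178.3, 0.6], [262.4, -150.3, 0.4], [253.6, -122.4, 0.4]]
sh [[262.2, -300.0, 5.5], [262.1, -290.3, 5.1], [262.0, -280.7, 5.2], [262.0, -271.0, 5.4], [262.0, -261.4, 5.3], [260.1, -251.7, 4.5], [251.3, -242.1, 2.9], [258.8, -232.4, 3.7], [265.8, -222.8, 3.6], [267.3, -213.1, 0.8], [267.3, -203.4, 0.2], [256.4, -193.8, 0.3], [267.9, -184.1, 0.3], [250.3, -174.5, 0.3], [256.4, -164.8, 0.1]]
side tail0 (np.float64(0.0044), np.float64(686.97), np.int64(25), np.float64(0.13))
side should
[... 212 characters left out ...]
5), np.float64(0.29))
edge (np.float64(-0.0024), np.float64(255.0), np.int64(26), np.float64(0.83))
[[253.4, -430.0, 12.1], [254.2, -402.0, 4.5], [254.8, -374.1, 9.5], [265.3, -346.1, 10.2], [264.9, -318.1, 8.0], [256.4, -290.2, 4.6], [253.3, -262.2, 5.4], [238.8, -234.2, 0.4], [254.5, -206.3, 5.0], [255.8, -178.3, 9.0], [260.8, -150.3, 5.4], [254.1, -122.4, 2.9]]
sh [[260.5, -300.0, 6.3], [261.4, -290.3, 6.1], [260.8, -280.7, 6.5], [260.6, -271.0, 6.0], [260.0, -261.4, 5.9], [259.0, -251.7, 5.8], [269.5, -242.1, 2.9], [269.6, -232.4, 0.3], [268.5, -222.8, 0.5], [258.2, -213.1, 0.9], [260.1, -203.4, 5.3], [260.5, -193.8, 5.8], [259.6, -184.1, 3.2], [261.2, -174.5, 2.0], [261.0, -164.8, 2.7]]
```

Run:
```python
from m import *
for n,k in(("top","0"),("side","0"),("side","2")):
    f=np.load(n+k+".npy",allow_pickle=True).item(); C=cloud(f)
    for y in (250,170,60,-60,-150,-420,-560):
        q=C[(abs(C[...,1]-y)<6)&(C[...,0]>235)&(C[...,0]<275)&(abs(C[...,2])<60)]
        q=q[np.argsort(q[:,0])][:6]; print(n,y,[(round(a[0],1),round(a[2],1)) for a in q])
```

```text
top 250 [(np.float64(254.5), np.float64(-8.7)), (np.float64(254.7), np.float64(-7.5)), (np.float64(254.9), np.float64(-6.3)), (np.float64(255.6), np.float64(-2.9)), (np.float64(255.7), np.float64(-2.5)), (np.float64(257.4), np.float64(-6.9))]
top 170 [(np.float64(252.3), np.float64(-11.1)), (np.float64(252.3), np.float64(-10.3)), (np.float64(252.3), np.float64(-10.5)), (np.float64(252.9), np.float64(-7.4)), (np.float64(252.9), np.float64(-7.3)), (np.float64(256.0), np.float64(-4.7))]
top 60 [(np.float64(253.9), np.float64(-8.7)), (np.float64(254.1), np.float64(-7.0)), (np.float64(254.2), np.float64(-6.3)), (np.float64(254.6), np.float64(-4.6)), (np.float64(254.6), np.float64(-4.6)), (np.float64(257.0), np.float64(-5.6))]
top -60 [(np.float64(251.6), np.float64(-13.0)), (np.float64(252.2), np.float64(-10.6)), (np.float64(252.3), np.float64(-9.7)), (np.float64(252.4), np.float64(-9.3)), (np.float64(252.5), np.float64(-8.7)), (np.float64(256.0), np.float64(-3.6))]
top -150 [(np.float64(253.7), np.float64(-7.2)), (np.float64(254.0), np.float64(-5.8)), (np.float64(254.0), np.float64(-5.9)
[... 3315 characters left out ...]
.float64(-6.1)), (np.float64(255.1), np.float64(-0.7)), (np.float64(255.5), np.float64(-2.9)), (np.float64(256.1), np.float64(-1.9)), (np.float64(257.0), np.float64(-3.1)), (np.float64(258.3), np.float64(-3.5))]
side -420 [(np.float64(252.9), np.float64(-6.0)), (np.float64(255.1), np.float64(-4.0)), (np.float64(256.9), np.float64(-3.6)), (np.float64(257.3), np.float64(-6.2)), (np.float64(259.4), np.float64(-4.6)), (np.float64(259.6), np.float64(-0.9))]
side -560 [(np.float64(251.7), np.float64(-9.1)), (np.float64(253.0), np.float64(-6.4)), (np.float64(255.2), np.float64(-4.6)), (np.float64(257.7), np.float64(-2.8)), (np.float64(259.9), np.float64(-0.8)), (np.float64(261.3), np.float64(2.0))]
```

The worktop edge is rounded: it still reads x≈252 at z≈-8, which fits the stated 250. The shoulders are at about 259.8, so 9.5 mm remain. I go back to the tail.

>>> {"method": "apply_moves", "body": {
  "deltas": [
    {"claw": -1, "delta_pos": [0, -6, 0], "yaw": 0},
    {"claw": -1, "delta_pos": [0, -6, 0], "yaw": 0},
    {"claw": -1, "delta_pos": [0, -6, 0], "yaw": 0},
    {"claw": -1, "delta_pos": [0, -6, 0], "yaw": 0},
    {"claw": -1, "delta_pos": [0, -6, 0], "yaw": 0},
    {"claw": -1, "delta_pos": [0, -5.1, 0], "yaw": 0},
    {"claw": -1, "delta_pos": [-3, 0, 4], "yaw": 0},
    {"claw": -1, "delta_pos": [-3, 0, 5], "yaw": 0}
  ]
}}

```text
clock: 21.7
eef_pos: [535.8, -228.1, 294.5]
tcp_rot: [3.14, -0.003, 0.003]
contact_force: [-0.6, -1.0, -1.2]
opening: 1.001
grasp_force: 0.0
```

>>> {"method": "apply_moves", "body": {
  "deltas": [
    {"claw": -1, "delta_pos": [0, 0, 5], "yaw": 0},
    {"claw": -1, "delta_pos": [0, 0, 4], "yaw": 0},
    {"claw": -1, "delta_pos": [0, 0, 1], "yaw": 0},
    {"claw": -1, "delta_pos": [0, 0, 0], "yaw": 0},
    {"claw": -1, "delta_pos": [0, 0, 0], "yaw": 0}
  ]
}}

```text
clock: 22.32
eef_pos: [536.6, -230.6, 195.4]
tcp_rot: [3.141, -0.002, -0.001]
contact_force: [1.0, 0.4, 0.4]
opening: 1.005
grasp_force: 0.0
```

>>> {"method": "apply_moves", "body": {
  "deltas": [
    {"claw": -1, "delta_pos": [-1, 0, 1.4], "yaw": 0},
    {"claw": -1, "delta_pos": [-1, 0, 1], "yaw": 0},
    {"claw": -1, "delta_pos": [-1, 0, 0.4], "yaw": 0},
    {"claw": -1, "delta_pos": [-1, 0, 0], "yaw": 0},
    {"claw": -1, "delta_pos": [-0.7, 0, 0], "yaw": 0},
    {"claw": -1, "delta_pos": [0, 0, 0], "yaw": 0}
  ]
}}

```text
clock: 23.08
eef_pos: [488.4, -230.7, 166.0]
tcp_rot: [3.142, -0.0, -0.002]
contact_force: [-0.6, 0.7, 0.1]
opening: 1.0
grasp_force: 0.0
```

>>> {"method": "apply_moves", "body": {
  "deltas": [
    {"claw": -1, "delta_pos": [-0.3, 0, 0.2], "yaw": 0},
    {"claw": -1, "delta_pos": [-0.3, 0, 0], "yaw": 0},
    {"claw": -1, "delta_pos": [-0.2, 0, 0], "yaw": 0},
    {"claw": -1, "delta_pos": [-0.2, 0, 0], "yaw": 0},
    {"claw": -1, "delta_pos": [-0.2, 0, 0], "yaw": 0},
    {"claw": -1, "delta_pos": [-0.2, 0, 0], "yaw": 0},
    {"claw": -1, "delta_pos": [-0.2, 0, 0], "yaw": 0},
    {"claw": -1, "delta_pos": [0, 0, 0], "yaw": 0}
  ]
}}

```text
clock: 24.08
eef_pos: [472.6, -230.6, 163.8]
tcp_rot: [3.142, 0.0, -0.001]
contact_force: [1.4, 0.1, -0.4]
opening: 1.0
grasp_force: 0.8
```

Last 1.5 mm, then retreat, turning away to the left-rear at height so that the cameras see the board.

>>> {"method": "apply_moves", "body": {
  "deltas": [
    {"claw": -1, "delta_pos": [-0.1, 0, 0], "yaw": 0},
    {"claw": -1, "delta_pos": [-0.05, 0, 0], "yaw": 0},
    {"claw": -1, "delta_pos": [0, 0, 0], "yaw": 0}
  ]
}}

```text
clock: 24.45
eef_pos: [471.4, -230.6, 163.7]
tcp_rot: [3.141, -0.0, -0.001]
contact_force: [2.9, -0.2, -0.3]
opening: 1.006
grasp_force: 1.5
```

>>> {"method": "apply_moves", "body": {
  "deltas": [
    {"claw": -1, "delta_pos": [1.5, 0, 0], "yaw": 0},
    {"claw": -1, "delta_pos": [3, 0, 0], "yaw": 0},
    {"claw": -1, "delta_pos": [3, 0, -4], "yaw": 0},
    {"claw": -1, "delta_pos": [1, 0, -6], "yaw": 0},
    {"claw": -1, "delta_pos": [0, 0, -6], "yaw": 0},
    {"claw": -1, "delta_pos": [0, 0, -6], "yaw": 0},
    {"claw": -1, "delta_pos": [0, 6, 0], "yaw": 0},
    {"claw": -1, "delta_pos": [0, 6, 0], "yaw": 0}
  ]
}}

```text
clock: 25.45
eef_pos: [556.8, -351.3, 385.2]
tcp_rot: [3.141, -0.001, 0.001]
contact_force: [0.2, 0.2, 0.4]
opening: 0.997
grasp_force: 0.0
```

>>> {"method": "apply_moves", "body": {
  "deltas": [
    {"claw": -1, "delta_pos": [-4, 4.5, 0], "yaw": 0},
    {"claw": -1, "delta_pos": [-4, 4.5, 0], "yaw": 0},
    {"claw": -1, "delta_pos": [-4, 4.5, 0], "yaw": 0},
    {"claw": -1, "delta_pos": [-4, 4.5, 0], "yaw": 0},
    {"claw": -1, "delta_pos": [-4, 4.5, 0], "yaw": 0},
    {"claw": -1, "delta_pos": [-4, 2, 0], "yaw": 0},
    {"claw": -1, "delta_pos": [-4, 1, 0], "yaw": 0},
    {"claw": -1, "delta_pos": [0, 0, 0], "yaw": 0}
  ]
}}

```text
clock: 26.45
eef_pos: [273.6, -606.1, 383.3]
tcp_rot: [-3.14, 0.001, -0.004]
contact_force: [-0.0, -0.3, 0.2]
opening: 1.001
grasp_force: 0.0
```

Run:
```python
from rig import r
from m import *
for n in("top","side"):
    f=r.grab_frame(n); np.save(n+"3.npy",f,allow_pickle=True); cv2.imwrite(f"pics/{n}6.png",f["img"])
    print(n,"tail",fit(edge(f,(459,-295),(459,-165),12)))
    for a,b in((-295,-255),(-205,-165)): print("sh",a,fit(edge(f,(251,a),(251,b),12,12,4)))
a=cv2.imread("pics/top6.png")[160:380,180:460];b=cv2.imread("pics/side6.png")[80:300,180:460]
cv2.imwrite("pics/both6.png",cv2.resize(np.hstack([a,b]),None,fx=1.42,fy=2))
s=r.sense();print(s["clock"],s["eef_pos"],s["tcp_rot"])
```

```text
top tail (np.float64(0.0013), np.float64(458.7), np.int64(25), np.float64(0.16))
sh -295 (np.float64(-0.0403), np.float64(251.94), np.int64(12), np.float64(0.4))
sh -205 (np.float64(-0.0828), np.float64(256.1), np.int64(12), np.float64(0.43))
side tail (np.float64(0.001), np.float64(459.68), np.int64(25), np.float64(0.13))
sh -295 (np.float64(0.0101), np.float64(253.04), np.int64(12), np.float64(0.52))
sh -205 (np.float64(0.0145), np.float64(252.09), np.int64(12), np.float64(0.31))
26.55 [ 276.01371353 -605.40070847  383.56185406] [-3.14076820e+00  1.44012508e-05 -2.12747611e-03]
```

View pics/both6.png

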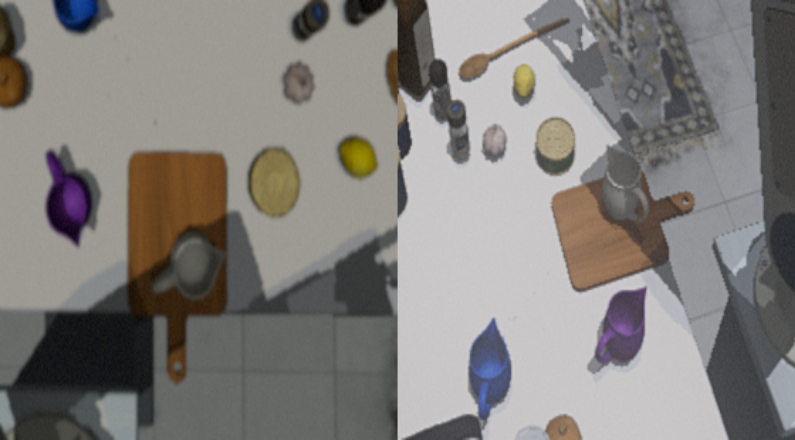

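Both views show the handle fully over the edge and the shoulders level with it. Tail and shoulders measure about 460.5 and 250.5, and the yaw is about 0.001 rad. The jug is standing and the tin is clear of the board.

```bash
python3 -c "
from rig import r
print(r.sign_off())"
```

```text
the job is handed in; nothing more can be done
None
```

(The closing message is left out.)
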